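# Free the seized pin of the seed press

## Robot

A 6-joint arm with a two-finger parallel gripper is mounted at the origin on a cart in front of the work surface, level with it; the furniture and walls round the work are solid. World frame = base frame: x ahead of the robot, y to its left, z up, the work surface at z = 0. Lengths are in mm, angles in degrees, forces in N, time in s.
With the tool pointing down it reaches from about 300 to 850 mm from the base axis. Payload 4.2 kg.
Tool frame: the origin (TCP) lies at the very end of the fingers, on their centre line; the grasp point (between the pads) lies 19 mm behind it; z points along the fingers, y is the line along which they close (so a half turn about z gives the same grasp; the last joint's range is limited). The gripper opens to 91 mm and grips with 3 to 60 N. Pads are 32 mm wide; open, the fingers measure 118 mm over their backs; the gripper's body (76 mm by 178 mm) begins 60 mm behind the grasp point.
Start: joints at [61.937, 18.312, 89.639, -0, 72.044, -1.146], TCP at [260.312, 512.719, 213.976] pointing down, gripper open.
Joint ranges: [-177.97, 177.97], [-48.28, 115.42], [12.27, 149.76], [-77.06, 257.06], [2.81, 150.46], [-146.56, 146.56]. Speed limits (degrees/s): [147.25, 147.25, 180, 180, 180, 180].

## Interface

Orientations are given as [roll, pitch, yaw] about the fixed x, y, z axes, in that order (R = Rz(yaw) Ry(pitch) Rx(roll)).
In Python, from workcell import env, eyes gives the robot as it stands.
- The arm moves only by the tool send_rows, never from a script. Its argument "targets" is text: rows parted by semicolons, each of 7 numbers parted by spaces: the shift along the tool's x, y, z in m, then the turn, a rotation vector about the tool's x, y, z in degrees, then the opening in per cent of the stroke, from 0 (shut) to 100 (fully open). A call has 1 to 12 rows; each row is the pose to reach, as a shift and turn from the pose commanded when the call began, along the tool's axes at that moment; what a row does not reach only later rows make up. A row lasts 1/12 s, in which the tool goes at most 41.7 mm and 7.16 degrees, less where a joint would pass 70% of its speed; a pose out of reach is approached as far as the arm can. A call with a gripper value outside its range is refused whole. The fingers move at their own pace and stop on an object; "grip_force" is the grip in N (left out, the last holds). Time passes only in rows, so rows that repeat a pose let the fingers close. It gives the time, the measured TCP pose, the force, the opening and the grip force at its end, in the units of the state.
- env.state(): the state, without advancing time (a new reading comes with each control period).
- eyes.grab_frame(name): name is "scene" or "top" or "wrist"; returns a dict with "image" (400x640x3 uint8, blue, green, red), "fovy" (degrees; the focal length in pixels is half the picture's height over the tangent of half this angle, whatever the lens; pixels are square), "cx", "cy" (the principal point, pixels), "D" ([k1, k2, p1, p2, k3] as OpenCV has them; the pictures are not rectified), "eye" and "attitude" of the camera in the world. Camera axes: x right, y up, looking along -z (the intrinsics and any distortion apply to the point x, -y, -z); pixel columns grow to the right and rows downward; lengths in mm; the calibration is good to about 2 mm. A picture is of the moment at which its call begins. There is no depth.
- env.job_done(): hands the job in; it is judged then, once.
The state is a dict: "time_s": time; "qpos": joint angles; "qvel": joint speeds; "effort": joint torques, N m; "ee_pos": TCP position; "ee_rot": TCP orientation; "force": force on the tool from outside, world axes, zero at the start; "torque": the same for the moment, N m; "gripper_width": finger opening in mm; "gripper_force": force on a finger pad.
Only numpy, scipy, OpenCV 4.12 (cv2) and the standard library are available. Lean on these libraries where they do the work, as an engineer would, in place of code of your own. Each camera call takes 0.05 s, during which the arm holds its last target. There are 200 camera calls.

## Task

The T-handled pin has seized in the top plate of the small seed press. Work it loose by twisting it back and forth while drawing it upwards, so that the top plate stays down and is not dragged up its columns, then lay the pin in the steel dish and let go of it.

Things in the scene. Friction and masses are not known exactly. Their poses are not given: they have to be found in the camera images.
- pin: The seized steel pin, upright in the press: a round shank 24 mm in diameter with a flat crossbar on top, a T. The bar is 64 mm long, 12 mm thick, 18 mm tall: grip it across its thickness. Origin: centre of the shank's foot; z up along the pin, y along the bar, x across it. The bar reaches from 49 to 67 mm above the origin. It starts with its foot 22 mm below the mouth of its bore. Mass 0.1 to 0.16 kg
- pin_bar (a point): Centre of the pin's bar, 58 mm above its foot; axes as the pin's. The first 14 mm of the pull are tight, then it is loose with 1.5 mm of play. Pulled straight it grips with some 20 N and drags the top plate (12 N) up with it; while being turned (about 0.25 N m) it slides under far less pull, so rise slowly: about 3 mm for each swing of 0.8 rad, five or more swings
- bore (a point): Centre of the mouth of the pin's bore, on the round boss (54 mm wide) of the press's top plate; 64 mm above the table while the plate is down. z up out of the bore, y along the long side of the press; the pin's bar starts parallel to y within 3 degrees
- press_plate (a joint): Lift in m of the press's top plate (steel, 90 x 200 x 14 mm, 1.2 kg) on its two guide columns: 0 at the bottom, growing upwards; it sinks back by its weight and cannot turn. 72 mm beside the pin's boss a second boss carries a round knob (32 mm wide, top 90 mm above the table) that stays. Columns end 72 mm above the table; the base is screwed down
- dish: Round shallow dish of pressed steel, 197 mm across the rim, 28 mm high, loose on the table. Origin: centre of its underside
Mind the look-alikes: they are no part of the job. Leave any red look-alike of the pin alone.

How it is judged (in metres and radians):
On the way, in this order (a step that is already met when the one before it is completed fails the run):
1. the pin is twisted at least 10 degrees while still in its bore (angle between the x axis of pin and the x axis of bore, either way round above 0.17 rad and z of pin in the frame of bore below 0 m).
2. it is twisted back, at least to within 6 degrees of how it stood, while still in its bore (angle between the x axis of pin and the x axis of bore, either way round below 0.105 rad and z of pin in the frame of bore below 0 m).
3. the pin's foot is drawn clear of the bore (z of pin in the frame of bore above 0.003 m).
At the end, for the whole second after the job is handed in: the pin lies or stands at rest in the steel dish, resting on it, its foot within 90 mm of the dish's centre and less than 50 mm above its underside; the dish stands level within 10 degrees; the press's top plate is down within 3 mm (horizontal distance between pin and dish below 0.09 m and z of pin in the frame of dish below 0.05 m and contact force between pin and dish above 0.2 N and linear speed of pin below 0.03 m/s and angle between dish's own z axis and vertical below 0.17 rad and value of joint press_plate below 0.003 m); the robot touches nothing.
It fails at once if the top plate of the press is dragged up more than 8 mm (value of joint press_plate above 0.008 m).
It also fails if it takes over 58 s, if anything falls off the work surface, if the arm or the gripper's body presses on something with over 40 N, if the wrist force passes 120 N, or if a joint passes its speed limit or range.

## Working session

There is one attempt and no reset: what is moved stays moved. The work goes in short steps, Python scripts to look and compute and a tool call to move; the robot and the scene stay as the last step left them, time stands still between calls to the robot, and variables do not carry over. Pictures are saved under pics/ and viewed, at most 11 in all, crops included, and the job is handed in when it is done.

Besides the shell and the picture viewer there is one more tool, called after "Request:" by a JSON object that holds its "op" and its "data". send_rows: Moves the arm, as the interface text tells. Its arguments: {"type":"object","properties":{"targets":{"type":"string"},"grip_force":{"type":"number"}},"required":["targets"]}

```bash
mkdir -p pics
cat > h.py <<'E'
import numpy as np, cv2, json
from scipy.spatial.transform import Rotation as R
from workcell import env, eyes
def grab(name, tag):
    f=eyes.grab_frame(name); cv2.imwrite(f'pics/{tag}.png',f['image'])
    d={k:np.array(f[k]).tolist() for k in f if k!='image'}; json.dump(d,open(f'pics/{tag}.json','w')); return d
def cam(tag):
    d=json.load(open(f'pics/{tag}.json')); fl=200/np.tan(np.radians(d['fovy']/2))
    K=np.array([[fl,0,d['cx']],[0,fl,d['cy']],[0,0,1]])
    a=np.array(d['attitude']); M=a if a.shape==(3,3) else R.from_euler('xyz',a,degrees=True).as_matrix()
    return d,K,M,np.array(d['eye'],float)
def ray(tag,u,v):
    d,K,M,e=cam(tag); p=cv2.undistortPoints(np.array([[[u,v]]],float),K,np.array(d['D'],float))[0,0]
    w=M@np.array([p[0],-p[1],-1]); return e,w/np.linalg.norm(w)
def onz(tag,u,v,z):
    e,w=ray(tag,u,v); return e+w*(z-e[2])/w[2]
def tri(*obs):
    A=np.zeros((3,3));b=np.zeros(3);L=[ray(*o) for o in obs]
    for e,w in L: P=np.eye(3)-np.outer(w,w);A+=P;b+=P@e
    x=np.linalg.solve(A,b); return x,[np.linalg.norm(np.cross(x-e,w)) for e,w in L]
def proj(tag,X):
    d,K,M,e=cam(tag); c=M.T@(np.array(X,float)-e); c=np.array([c[0],-c[1],-c[2]])
    return cv2.projectPoints(c.reshape(1,1,3),np.zeros(3),np.zeros(3),K,np.array(d['D'],float))[0].ravel()
E
python3 - <<'E'
from h import *
for n in ('scene','top','wrist'): print(n,grab(n,n+'0'))
print(env.state())
a=[cv2.imread(f'pics/{n}0.png') for n in ('scene','top')]
cv2.imwrite('pics/both.png',cv2.resize(np.vstack(a),(480,600)))
E
```

```text
scene {'fovy': 44.903133820757645, 'cx': 322.6759701896959, 'cy': 200.45358257409805, 'D': [-0.06505023596748377, 0.0, 0.0, 0.0, 0.0], 'eye': [-98.92962334883272, -410.1783172397593, 715.9152849162606], 'attitude': [48.7662070471168, 1.161426390841591, -56.435201993691436]}
top {'fovy': 56.000269675989465, 'cx': 321.241871907283, 'cy': 200.985992174198, 'D': [-0.06117596213094777, 0.0, 0.0, 0.0, 0.0], 'eye': [371.4415705381479, -21.842181774534037, 1030.6192512845334], 'attitude': [5.055104215573952, 1.046956681414335, -89.01917245873086]}
wrist {'fovy': 60.11070382347451, 'cx': 321.9044077937146, 'cy': 195.47780222078774, 'D': [-0.06253136882781178, 0.0, 0.0, 0.0, 0.0], 'eye': [188.74351125433245, 546.9787311200944, 384.45828544228715], 'attitude': [-16.28218512954249, 0.022702569549250616, 63.041586610757804]}
{'time_s': 0.15, 'qpos': array([ 6.19349188e+01,  1.83427556e+01,  8.96878885e+01,  1.19336462e-04,
        7.20443457e+01, -1.14494261e+00]), 'qvel': array([-0.04187398, -0.0556052 , -0.25942433, -0.00762269,  0.02508657,
       -0.07324714]), 'effort': array([ 4.14140777e-05, -4.12772834e+01, -2.32154828e+01,  7.25741987e-02,
        4.33612964e-02, -1.07868423e-04]), 'ee_pos': array([260.14951336, 512.37705222, 213.33482751]), 'ee_rot': array([-1.79925027e+02, -1.61187582e-03,  1.53079823e+02]), 'force': array([-0.09373554,  0.28176867, -0.2507473 ]), 'torque': array([-0.04233231, -0.04178294, -0.0107868 ]), 'gripper_force': 0.0, 'gripper_width': 91.39760387193438}
```

View pics/top0.png

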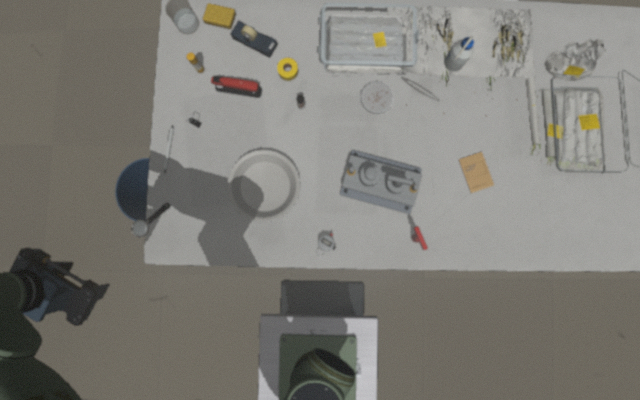

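View pics/scene0.png

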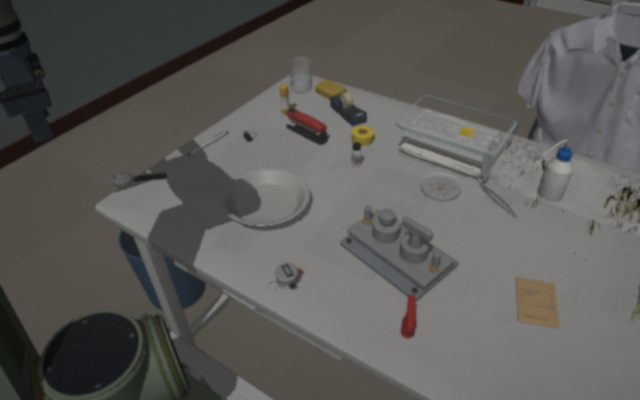

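The press is at top (380,181) and scene (400,250). Two things stand on it: a round knob at scene (387,215) / top (370,172), and a T-bar at scene (416,230) / top (402,182). The T-bar fits the pin, and the red thing at scene (410,316) is a separate tool. The dish is at top (265,182). I'll confirm this in a crop.

Run:
```python
from h import *
a=cv2.imread('pics/scene0.png')[195:295,335:465];b=cv2.imread('pics/top0.png')[140:220,330:434]
a=cv2.resize(a,(780,600),interpolation=cv2.INTER_CUBIC)
cv2.imwrite('pics/ca.png',cv2.convertScaleAbs(a,alpha=1.4))
cv2.imwrite('pics/cb.png',cv2.convertScaleAbs(cv2.resize(b,(780,600),interpolation=cv2.INTER_CUBIC),alpha=1.4))
```

```text
(no output)
```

View pics/ca.png

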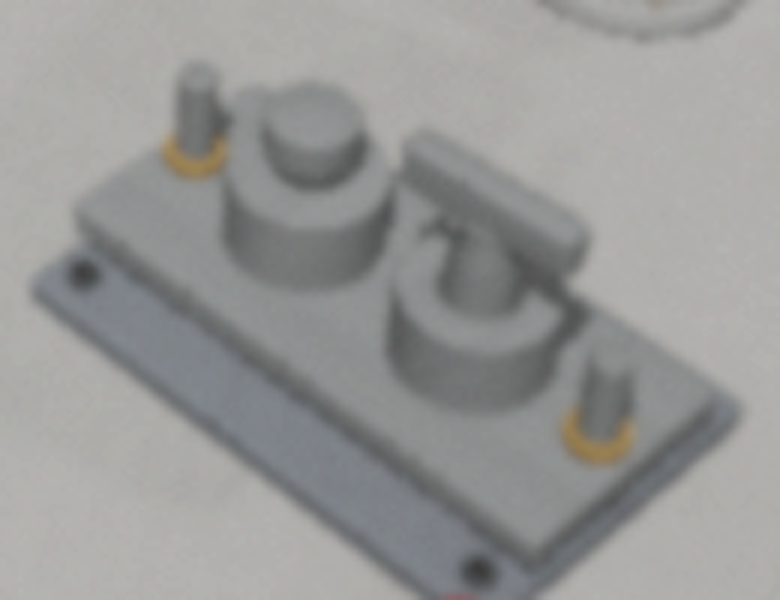

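View pics/cb.png

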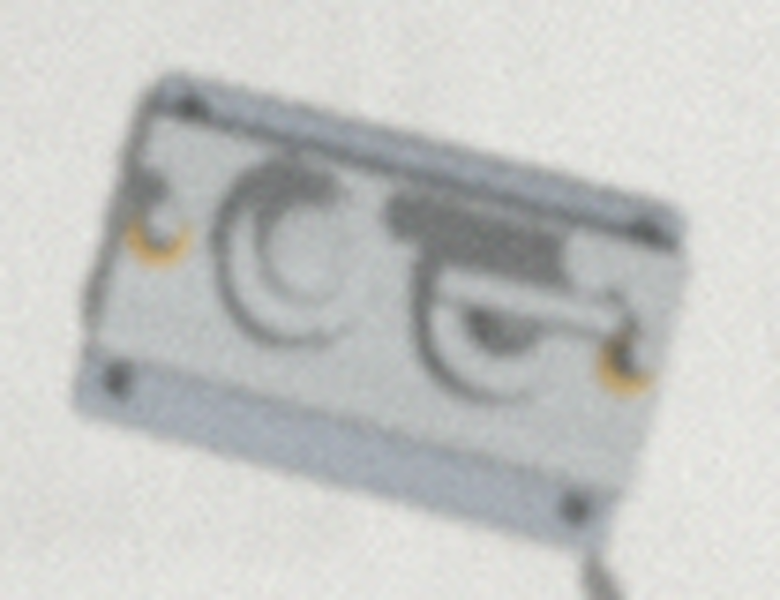

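Confirmed. The pin is the grey T on the right boss: the bar's top-face centre is at scene ≈(418.2,226.5) and top ≈(400.5,180.5). The round one is the fixed knob.

Run:
```python
from h import *
s=lambda u,v:('scene0',335+(u+.5)/6-.5,195+(v+.5)/6-.5)
t=lambda u,v:('top0',330+(u+.5)/7.5-.5,140+(v+.5)/7.5-.5)
print('bar top c',tri(s(499,189),t(529,304)))
print('endL',tri(s(419,143),t(438,286)));print('endR',tri(s(580,235),t(619,320)))
print('knob top',tri(s(318,118),t(308,247)))
for p in [(158,108),(640,246),(340,150)]: pass
# plate edge direction at z ~42 from top: far edge, near edge
for a,b in [((150,112),(675,252)),((90,350),(615,495))]:
    A=onz(*t(*a),42);B=onz(*t(*b),42); d=A-B; print(A,B,np.degrees(np.arctan2(d[1],d[0])))
for a,b in [((75,208),(530,560)),]:
    A=onz(*s(*a),42);B=onz(*s(*b),42); d=A-B; print(A,B,np.degrees(np.arctan2(d[1],d[0])))
# dish rim via top at z=28: left,right,top,bottom
P=[onz('top0',*p,28)[:2] for p in [(230,182),(300,182),(265,148),(265,216.5)]]
print(P)
P=[onz('scene0',*p,28)[:2] for p in [(222,197),(311,190),(272,171),(262,227)]]
print(P)
```

```text
bar top c (array([ 507.9833692 , -198.14045737,  105.24930817]), [np.float64(0.09084909153988878), np.float64(0.09084909153987213)])
endL (array([ 513.79573735, -168.38479524,  104.50985609]), [np.float64(0.20180363417360647), np.float64(0.2018036341736426)])
endR (array([ 502.72518769, -227.30326582,  105.9779826 ]), [np.float64(0.6301269027644824), np.float64(0.6301269027644516)])
knob top (array([ 529.66765283, -127.41985647,   82.25080353]), [np.float64(0.20532991979056017), np.float64(0.20532991979062326)])
[584.24365322 -75.72128255  42.        ] [ 536.79256501 -262.14953005   42.        ] 75.71987834144241
[498.60563722 -55.39769472  42.        ] [ 450.16328589 -240.41050783   42.        ] 75.327486118032
[488.13236937 -62.16295412  42.        ] [ 434.48413552 -250.38353746   42.        ] 74.09093689141797
[array([507.64519433, 246.23168554]), array([510.23758769,  56.06341314]), array([602.36626371, 153.73721389]), array([415.78294092, 147.90025008])]
[array([439.13552902, 228.81972675]), array([562.94657363,  76.73975982]), array([571.21006602, 192.82426721]), array([412.9994277 ,  94.77286494])]
```

```bash
cat >> h.py <<'E'
def delta(p,yaw):
    """shift (mm) and turn from the present pose to TCP p, pointing down, at yaw, in tool axes"""
    s=env.state(); M=R.from_euler('xyz',s['ee_rot'],degrees=True); T=R.from_euler('xyz',[180,0,yaw],degrees=True)
    print('t',round(s['time_s'],2),'pos',s['ee_pos'].round(1),'rot',s['ee_rot'].round(2),'F',s['force'].round(1),'w',s['gripper_width'].round(1),
     '\n shift',M.inv().apply(np.array(p)-s['ee_pos']).round(1),'turn',(M.inv()*T).as_rotvec(degrees=True).round(2))
E
python3 -c "
from h import *
delta([508,-198,190],77)"
```

```text
Traceback (most recent call last):
  File "h.py", line 27, in delta
    print('t',round(s['time_s'],2),'pos',s['ee_pos'].round(1),'rot',s['ee_rot'].round(2),'F',s['force'].round(1),'w',s['gripper_width'].round(1),
                                                                                                                     ^^^^^^^^^^^^^^^^^^^^^^^^
AttributeError: 'float' object has no attribute 'round'
```

```bash
sed -i "s/s\['gripper_width'\].round(1)/round(s['gripper_width'],1)/" h.py
python3 -c "
from h import *
delta([508,-198,190],77)"
```

```text
t 0.15 pos [260.1 512.4 213.3] rot [-179.93   -0.    153.08] F [-0.1  0.3 -0.3] w 91.4 
 shift [-542.6 -521.2   24. ] turn [-6.000e-02  5.000e-02  7.608e+01]
```

Request:
{"op": "send_rows", "data": {"targets": "-0.03 -0.03 0 0 0 4 100;-0.06 -0.06 0 0 0 8 100;-0.09 -0.087 0.002 0 0 12 100;-0.12 -0.115 0.003 0 0 16 100;-0.145 -0.14 0.005 0 0 20 100;-0.17 -0.165 0.006 0 0 24 100;-0.195 -0.19 0.007 0 0 28 100;-0.22 -0.215 0.008 0 0 32 100;-0.245 -0.24 0.009 0 0 36 100;-0.27 -0.265 0.01 0 0 40 100;-0.295 -0.285 0.011 0 0 44 100;-0.31 -0.3 0.012 0 0 47 100"}}

```text
time_s: 1.15
ee_pos: [401.6, 102.5, 201.9]
ee_rot: [180.0, 0.0, 105.8]
force: [0.7, 0.1, 0.9]
gripper_width: 91.3
gripper_force: 0.0
```

```bash
python3 -c "
from h import *
delta([508,-198,190],77)"
```

```text
t 1.15 pos [401.6 102.5 201.9] rot [1.7997e+02 4.0000e-02 1.0580e+02] F [0.7 0.1 0.9] w 91.3 
 shift [-318.1   20.5   12.2] turn [ 0.04  0.03 28.8 ]
```

Request:
{"op": "send_rows", "data": {"targets": "-0.032 0.002 0.001 0 0 3 100;-0.064 0.004 0.002 0 0 6 100;-0.096 0.006 0.004 0 0 9 100;-0.128 0.008 0.005 0 0 12 100;-0.16 0.01 0.006 0 0 15 100;-0.19 0.012 0.007 0 0 18 100;-0.22 0.014 0.008 0 0 21 100;-0.25 0.016 0.009 0 0 24 100;-0.28 0.018 0.01 0 0 26 100;-0.305 0.02 0.011 0 0 28 100;-0.318 0.02 0.012 0 0 29 100;-0.318 0.02 0.012 0 0 29 100"}}

```text
time_s: 2.15
ee_pos: [508.6, -197.1, 189.1]
ee_rot: [-180.0, 0.0, 76.9]
force: [0.1, 0.0, -0.4]
gripper_width: 91.3
gripper_force: 0.0
```

Run:
```python
from h import *
delta([508,-198,190],77)
grab('wrist','w1')
for p in ([508,-198,109],[529.7,-127.4,90]): print(proj('w1',p))
a=cv2.imread('pics/w1.png');cv2.imwrite('pics/w1v.png',cv2.convertScaleAbs(a,alpha=1.4))
```

```text
t 2.15 pos [ 508.6 -197.1  189.1] rot [-1.7996e+02  1.0000e-02  7.6930e+01] F [ 0.1  0.  -0.4] w 91.3 
 shift [-1.  -0.4 -0.9] turn [-0.04  0.01 -0.07]
[321.83136029 202.57700805]
[328.59305107 102.36882357]
```

View pics/w1v.png

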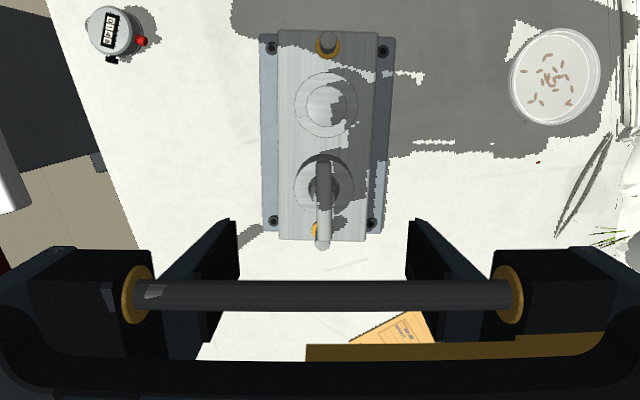

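The bar shows at (324,165)–(323,248) and the knob at (326,103), with the press upright in the picture. My estimate projects to (322,203), close to the bar's centre. I'll enlarge it.

Run:
```python
from h import *
a=cv2.imread('pics/w1.png')[140:260,260:400]
cv2.imwrite('pics/w1c.png',cv2.resize(a,None,fx=5,fy=5,interpolation=cv2.INTER_CUBIC))
```

```text
(no output)
```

View pics/w1c.png

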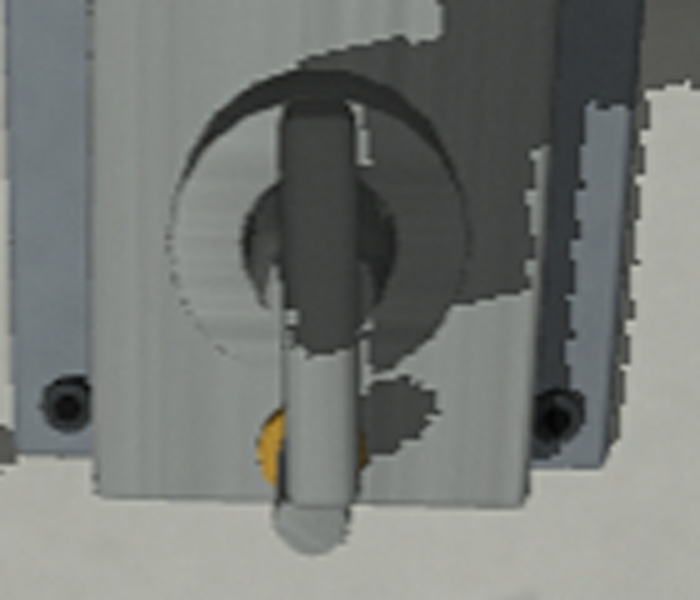

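Run:
```python
from h import *
c=lambda u,v:('w1',260+(u+.5)/5-.5,140+(v+.5)/5-.5)
for z in (105,109):
    A=onz(*c(316,101),z);B=onz(*c(321,504),z);d=A-B
    print(z,(A+B)/2,np.linalg.norm(d),np.degrees(np.arctan2(d[1],d[0])))
A=onz(*c(318,101),z)
print('w',np.linalg.norm(onz(*c(284,400),109)-onz(*c(357,400),109)))
A=onz(*c(94,5),50);B=onz(*c(97,490),50);d=A-B;print(np.degrees(np.arctan2(d[1],d[0])))
A=onz(*c(553,5),50);B=onz(*c(527,500),50);d=A-B;print(np.degrees(np.arctan2(d[1],d[0])))
m=onz(*c(319,222),64);print('boss',m)
s=lambda u,v:('scene0',335+(u+.5)/6-.5,195+(v+.5)/6-.5)
t=lambda u,v:('top0',330+(u+.5)/7.5-.5,140+(v+.5)/7.5-.5)
print(tri(s(499,189),t(529,304),c(318.5,296)))
e=cam('w1')[3];print(e)
delta([509,-199,81],77)
```

```text
105 [ 509.03220081 -198.62368166  105.        ] 65.2575817967044 77.63263870119684
109 [ 509.29977046 -197.41114687  109.        ] 64.23545562414414 77.6326387011968
w 11.293657824626601
75.23852524000753
76.0893287681355
boss [ 510.01645801 -195.28938458   64.        ]
(array([ 508.9241151 , -197.68549709,  103.82991594]), [np.float64(0.2867322752345341), np.float64(1.0522776695648552), np.float64(0.9418161519320845)])
[ 526.11516848 -121.20947338  360.37975075]
t 2.2 pos [ 507.9 -195.4  189.3] rot [-1.7991e+02 -5.0000e-02  7.7010e+01] F [-1.   0.5  0.4] w 91.2 
 shift [ -3.3   2.1 108.3] turn [-0.09 -0.05  0.01]
```

Request:
{"op": "send_rows", "data": {"targets": "-0.002 0.0015 0.01 0 0 -0.5 100;-0.002 0.0015 0.025 0 0 -0.5 100;-0.002 0.0015 0.04 0 0 -0.5 100;-0.002 0.0015 0.055 0 0 -0.5 100;-0.002 0.0015 0.07 0 0 -0.5 100;-0.002 0.0015 0.082 0 0 -0.5 100;-0.002 0.0015 0.092 0 0 -0.5 100;-0.002 0.0015 0.1 0 0 -0.5 100;-0.002 0.0015 0.106 0 0 -0.5 100;-0.002 0.0015 0.109 0 0 -0.5 100;-0.002 0.0015 0.109 0 0 -0.5 100;-0.002 0.0015 0.109 0 0 -0.5 100"}}

```text
time_s: 3.2
ee_pos: [509.5, -197.4, 81.2]
ee_rot: [180.0, -0.0, 77.6]
force: [0.0, 0.4, -0.5]
gripper_width: 91.2
gripper_force: 0.0
```

Run:
```python
from h import *
delta([509.2,-197.5,81],77.6)
grab('wrist','w2');grab('scene','s2')
b=cv2.imread('pics/w2.png')[130:330,200:440];a=cv2.imread('pics/s2.png')[170:290,330:474]
cv2.imwrite('pics/v2.png',cv2.convertScaleAbs(np.vstack([cv2.resize(a,(360,300),interpolation=2),cv2.resize(b,(360,300),interpolation=2)]),alpha=1.4))
```

```text
t 3.2 pos [ 509.5 -197.4   81.2] rot [179.96  -0.    77.59] F [ 0.   0.4 -0.5] w 91.2 
 shift [-0.1 -0.3  0.2] turn [ 0.04 -0.   -0.01]
```

View pics/v2.png

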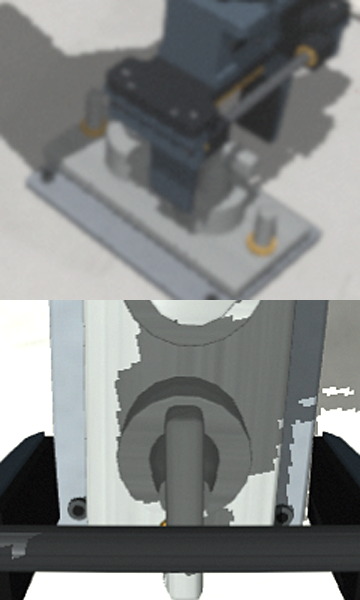

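The fingers straddle the bar centrally (bar at x≈183 of 360, between fingers at 20 and 340), clear of the boss and the columns. Closing now.

Request:
{"op": "send_rows", "data": {"targets": "0 0 0 0 0 0 0;0 0 0 0 0 0 0;0 0 0 0 0 0 0;0 0 0 0 0 0 0;0 0 0 0 0 0 0;0 0 0 0 0 0 0;0 0 0 0 0 0 0;0 0 0 0 0 0 0;0 0 0 0 0 0 0;0 0 0 0 0 0 0;0 0 0 0 0 0 0;0 0 0 0 0 0 0", "grip_force": 55}}

```text
time_s: 4.3
ee_pos: [509.6, -197.5, 81.0]
ee_rot: [180.0, -0.0, 77.6]
force: [0.5, -0.0, -0.3]
gripper_width: 15.9
gripper_force: 55.0
```

Request:
{"op": "send_rows", "data": {"targets": "0 0 0 0 0 0 0;0 0 0 0 0 0 0;0 0 0 0 0 0 0;0 0 0 0 0 0 0"}}

```text
time_s: 4.63
ee_pos: [509.5, -197.5, 81.0]
ee_rot: [180.0, -0.0, 77.6]
force: [1.0, 0.1, -1.1]
gripper_width: 16.3
gripper_force: 55.0
```

Request:
{"op": "send_rows", "data": {"targets": "0 0 0 0 0 4 0;0 0 -0.0002 0 0 8 0;0 0 -0.0005 0 0 12 0;0 0 -0.0008 0 0 16 0;0 0 -0.001 0 0 20 0;0 0 -0.0012 0 0 24 0;0 0 -0.0013 0 0 20 0;0 0 -0.0016 0 0 16 0;0 0 -0.0019 0 0 12 0;0 0 -0.0022 0 0 8 0;0 0 -0.0024 0 0 4 0;0 0 -0.0026 0 0 0 0"}}

```text
time_s: 5.63
ee_pos: [508.8, -197.1, 82.2]
ee_rot: [-179.9, -0.1, 77.7]
force: [2.0, -0.2, -7.8]
gripper_width: 15.9
gripper_force: 55.0
```

Run:
```python
from h import *
s=env.state();print(s['torque'],s['force'],s['ee_rot'],s['gripper_width'])
grab('wrist','w3');grab('scene','s3')
b=cv2.imread('pics/w3.png')[130:330,200:440];a=cv2.imread('pics/s3.png')[170:290,330:474]
cv2.imwrite('pics/v3.png',cv2.convertScaleAbs(np.vstack([cv2.resize(a,(360,300),interpolation=2),cv2.resize(b,(360,300),interpolation=2)]),alpha=1.4))
```

```text
[-0.14679176 -0.37372152 -0.29405671] [ 1.98495227 -0.1996076  -7.77481131] [-1.79913548e+02 -5.39280858e-02  7.77110417e+01] 15.913202842421478
```

View pics/v3.png

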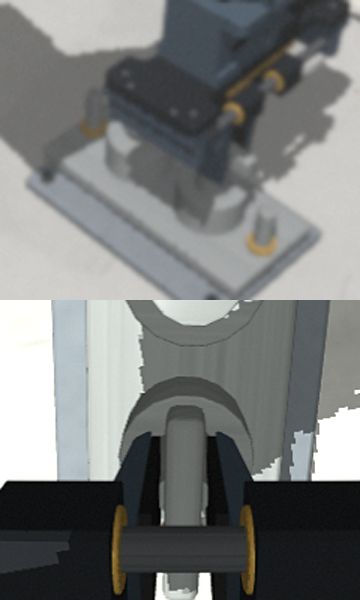

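Request:
{"op": "send_rows", "data": {"targets": "0 0 0 0 0 -6 0;0 0 -0.0003 0 0 -12 0;0 0 -0.0006 0 0 -18 0;0 0 -0.0009 0 0 -24 0;0 0 -0.0009 0 0 -18 0;0 0 -0.0012 0 0 -12 0;0 0 -0.0015 0 0 -6 0;0 0 -0.0018 0 0 0 0;0 0 -0.0021 0 0 6 0;0 0 -0.0024 0 0 12 0;0 0 -0.0027 0 0 18 0;0 0 -0.003 0 0 24 0"}}

```text
time_s: 6.73
ee_pos: [508.9, -197.5, 85.5]
ee_rot: [-180.0, 0.1, 53.3]
force: [1.7, -1.6, -9.1]
gripper_width: 16.3
gripper_force: 55.0
```

Request:
{"op": "send_rows", "data": {"targets": "0 0 0 0 0 -6 0;0 0 -0.0003 0 0 -12 0;0 0 -0.0006 0 0 -18 0;0 0 -0.0009 0 0 -24 0;0 0 -0.0012 0 0 -30 0;0 0 -0.0015 0 0 -36 0;0 0 -0.0018 0 0 -42 0;0 0 -0.0021 0 0 -48 0;0 0 -0.0021 0 0 -42 0;0 0 -0.0024 0 0 -36 0;0 0 -0.0027 0 0 -30 0;0 0 -0.003 0 0 -24 0"}}

```text
time_s: 7.73
ee_pos: [508.7, -197.3, 88.5]
ee_rot: [-179.9, 0.0, 77.2]
force: [2.1, -1.7, -8.8]
gripper_width: 16.0
gripper_force: 55.0
```

Request:
{"op": "send_rows", "data": {"targets": "0 0 0 0 0 -6 0;0 0 -0.0003 0 0 -12 0;0 0 -0.0006 0 0 -18 0;0 0 -0.0009 0 0 -24 0;0 0 -0.0009 0 0 -18 0;0 0 -0.0012 0 0 -12 0;0 0 -0.0015 0 0 -6 0;0 0 -0.0018 0 0 0 0;0 0 -0.0021 0 0 6 0;0 0 -0.0024 0 0 12 0;0 0 -0.0027 0 0 18 0;0 0 -0.003 0 0 24 0"}}

```text
time_s: 8.73
ee_pos: [508.8, -197.5, 91.4]
ee_rot: [-179.9, 0.1, 53.2]
force: [2.8, -0.5, -9.6]
gripper_width: 15.9
gripper_force: 55.0
```

Request:
{"op": "send_rows", "data": {"targets": "0 0 0 0 0 -6 0;0 0 -0.0003 0 0 -12 0;0 0 -0.0006 0 0 -18 0;0 0 -0.0009 0 0 -24 0;0 0 -0.0012 0 0 -30 0;0 0 -0.0015 0 0 -36 0;0 0 -0.0018 0 0 -42 0;0 0 -0.0021 0 0 -48 0;0 0 -0.0021 0 0 -42 0;0 0 -0.0024 0 0 -36 0;0 0 -0.0027 0 0 -30 0;0 0 -0.003 0 0 -24 0"}}

```text
time_s: 9.73
ee_pos: [508.7, -197.3, 95.4]
ee_rot: [-179.9, 0.0, 77.2]
force: [0.6, -0.1, -2.0]
gripper_width: 16.0
gripper_force: 55.0
```

Request:
{"op": "send_rows", "data": {"targets": "0 0 0 0 0 -6 0;0 0 -0.0003 0 0 -12 0;0 0 -0.0006 0 0 -18 0;0 0 -0.0009 0 0 -24 0;0 0 -0.0009 0 0 -18 0;0 0 -0.0012 0 0 -12 0;0 0 -0.0015 0 0 -6 0;0 0 -0.0018 0 0 0 0;0 0 -0.0021 0 0 6 0;0 0 -0.0024 0 0 12 0;0 0 -0.0027 0 0 18 0;0 0 -0.003 0 0 24 0"}}

```text
time_s: 10.73
ee_pos: [509.0, -197.4, 98.7]
ee_rot: [-180.0, 0.0, 53.2]
force: [1.2, 0.2, -1.1]
gripper_width: 16.2
gripper_force: 55.0
```

Request:
{"op": "send_rows", "data": {"targets": "0 0 0 0 0 -6 0;0 0 -0.0003 0 0 -12 0;0 0 -0.0006 0 0 -18 0;0 0 -0.0009 0 0 -24 0;0 0 -0.0012 0 0 -30 0;0 0 -0.0015 0 0 -36 0;0 0 -0.0018 0 0 -42 0;0 0 -0.0021 0 0 -48 0;0 0 -0.0021 0 0 -42 0;0 0 -0.0024 0 0 -36 0;0 0 -0.0027 0 0 -30 0;0 0 -0.003 0 0 -24 0"}}

```text
time_s: 11.73
ee_pos: [508.7, -197.3, 101.7]
ee_rot: [-179.9, 0.0, 77.2]
force: [-0.9, -0.4, -0.7]
gripper_width: 16.0
gripper_force: 55.0
```

Run:
```python
from h import *
s=env.state();print(s['torque'],s['force'])
grab('wrist','w4');grab('scene','s4')
b=cv2.imread('pics/w4.png')[130:330,200:440];a=cv2.imread('pics/s4.png')[170:290,330:474]
cv2.imwrite('pics/v4.png',cv2.convertScaleAbs(np.hstack([cv2.resize(cv2.imread('pics/s2.png')[170:290,330:474],(360,300),interpolation=2),cv2.resize(a,(360,300),interpolation=2)]),alpha=1.4))
```

```text
[-0.08197994  0.07000328 -0.00847604] [-0.9172128  -0.40397807 -0.73677231]
```

View pics/v4.png

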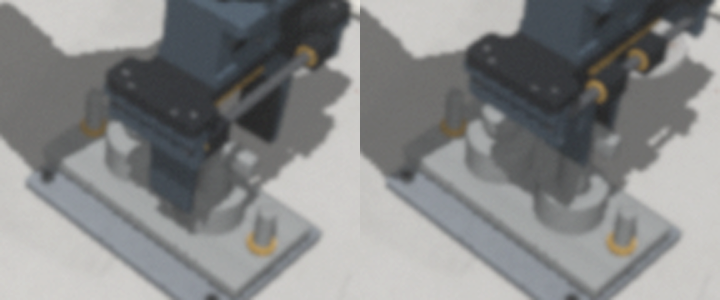

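The plate is down and the force has dropped to about zero, so the pin is loose. Drawing it up now.

Request:
{"op": "send_rows", "data": {"targets": "0 0 -0.002 0 0 0 0;0 0 -0.004 0 0 0 0;0 0 -0.007 0 0 0 0;0 0 -0.01 0 0 0 0;0 0 -0.014 0 0 0 0;0 0 -0.018 0 0 0 0;0 0 -0.023 0 0 0 0;0 0 -0.03 0 0 0 0;0 0 -0.04 0 0 0 0;0 0 -0.055 0 0 0 0;0 0 -0.07 0 0 0 0;0 0 -0.08 0 0 0 0"}}

```text
time_s: 12.83
ee_pos: [509.9, -197.7, 183.8]
ee_rot: [179.9, 0.0, 77.6]
force: [0.6, 0.6, -1.0]
gripper_width: 15.9
gripper_force: 55.0
```

```bash
python3 -c "
from h import *
delta([509,151,182],77.6)"
```

```text
t 12.83 pos [ 509.9 -197.7  183.8] rot [1.7985e+02 2.0000e-02 7.7590e+01] F [ 0.6  0.6 -1. ] w 15.9 
 shift [340.3 -75.8   1.5] turn [ 0.15  0.02 -0.01]
```

Request:
{"op": "send_rows", "data": {"targets": "0.02 -0.005 0 0 0 0 0;0.05 -0.011 0 0 0 0 0;0.085 -0.019 0 0 0 0 0;0.12 -0.027 0 0 0 0 0;0.155 -0.035 0 0 0 0 0;0.19 -0.042 0 0 0 0 0;0.225 -0.05 0 0 0 0 0;0.26 -0.058 0 0 0 0 0;0.29 -0.065 0 0 0 0 0;0.315 -0.07 0 0 0 0 0;0.33 -0.074 0 0 0 0 0;0.34 -0.076 0 0 0 0 0"}}

```text
time_s: 13.83
ee_pos: [507.9, 152.9, 182.1]
ee_rot: [180.0, -0.0, 77.7]
force: [0.1, 0.7, -1.8]
gripper_width: 15.9
gripper_force: 55.0
```

Request:
{"op": "send_rows", "data": {"targets": "0 0 0.01 0 0 0 0;0 0 0.03 0 0 0 0;0 0 0.05 0 0 0 0;0 0 0.07 0 0 0 0;0 0 0.09 0 0 0 0;0 0 0.105 0 0 0 0;0 0 0.115 0 0 0 0;0 0 0.122 0 0 0 0;0 0 0.127 0 0 0 0;0 0 0.13 0 0 0 0;0 0 0.13 0 0 0 0;0 0 0.13 0 0 0 0"}}

```text
time_s: 14.83
ee_pos: [508.6, 151.0, 52.0]
ee_rot: [179.9, -0.0, 77.6]
force: [0.6, -0.2, -0.8]
gripper_width: 16.4
gripper_force: 55.0
```

Run:
```python
from h import *
print(env.state()['force'])
grab('scene','s5')
cv2.imwrite('pics/v5.png',cv2.convertScaleAbs(cv2.resize(cv2.imread('pics/s5.png')[130:260,180:440],None,fx=3,fy=3,interpolation=2),alpha=1.4))
```

```text
[ 0.60096479 -0.19781056 -0.82968707]
```

View pics/v5.png

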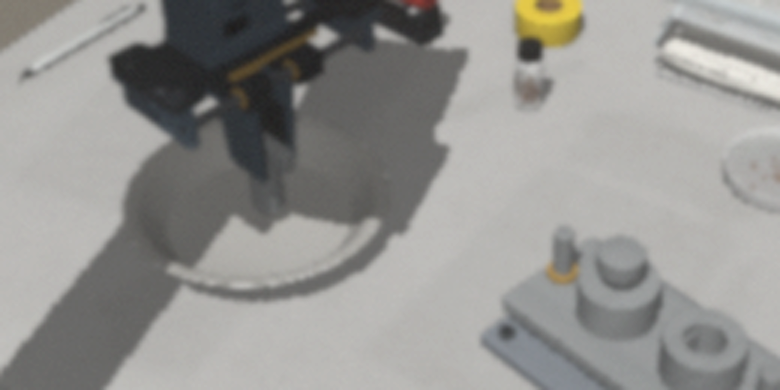

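The bore is empty, the plate is down, and the pin hangs over the middle of the dish (265,200 in the crop). Lowering to contact.

Request:
{"op": "send_rows", "data": {"targets": "0 0 0.001 0 0 0 0;0 0 0.002 0 0 0 0;0 0 0.003 0 0 0 0;0 0 0.004 0 0 0 0;0 0 0.005 0 0 0 0;0 0 0.006 0 0 0 0;0 0 0.007 0 0 0 0;0 0 0.007 0 0 0 0"}}

```text
time_s: 15.55
ee_pos: [508.0, 150.9, 44.3]
ee_rot: [-180.0, 0.0, 77.6]
force: [0.2, 0.4, -1.3]
gripper_width: 16.1
gripper_force: 55.0
```

Request:
{"op": "send_rows", "data": {"targets": "0 0 0.0005 0 0 0 0;0 0 0.001 0 0 0 0;0 0 0.0015 0 0 0 0;0 0 0.002 0 0 0 0;0 0 0.002 0 0 0 0"}}

```text
time_s: 15.97
ee_pos: [508.1, 151.0, 42.5]
ee_rot: [-180.0, 0.0, 77.6]
force: [-0.5, 0.5, -0.7]
gripper_width: 15.6
gripper_force: 55.0
```

Request:
{"op": "send_rows", "data": {"targets": "0 0 0.0005 0 0 0 0;0 0 0.001 0 0 0 0;0 0 0.001 0 0 0 0;0 0 0.001 0 0 0 0"}}

```text
time_s: 16.3
ee_pos: [508.1, 151.0, 41.5]
ee_rot: [-180.0, -0.0, 77.6]
force: [0.1, -0.5, -0.6]
gripper_width: 15.9
gripper_force: 55.0
```

Request:
{"op": "send_rows", "data": {"targets": "0 0 0.0005 0 0 0 0;0 0 0.001 0 0 0 0;0 0 0.001 0 0 0 0;0 0 0.001 0 0 0 0"}}

```text
time_s: 16.63
ee_pos: [508.4, 151.0, 40.9]
ee_rot: [180.0, -0.0, 77.6]
force: [-1.0, -0.3, 1.8]
gripper_width: 16.2
gripper_force: 55.0
```

Request:
{"op": "send_rows", "data": {"targets": "0 0 0 0 0 0 16;0 0 0 0 0 0 17;0 0 0 0 0 0 18;0 0 0 0 0 0 20;0 0 0 0 0 0 24;0 0 0 0 0 0 30;0 0 0 0 0 0 40;0 0 0 0 0 0 55;0 0 0 0 0 0 70;0 0 0 0 0 0 70;0 0 0 0 0 0 70;0 0 0 0 0 0 70", "grip_force": 10}}

```text
time_s: 17.63
ee_pos: [508.1, 151.0, 40.6]
ee_rot: [-180.0, -0.0, 77.6]
force: [-0.2, -0.0, 0.1]
gripper_width: 62.9
gripper_force: 0.0
```

Request:
{"op": "send_rows", "data": {"targets": "0 0 -0.005 0 0 0 70;0 0 -0.015 0 0 0 70;0 0 -0.03 0 0 0 70;0 0 -0.05 0 0 0 70;0 0 -0.075 0 0 0 70;0 0 -0.1 0 0 0 70;0 0 -0.125 0 0 0 70;0 0 -0.145 0 0 0 70;0 0 -0.16 0 0 0 70;0 0 -0.16 0 0 0 70;0 0 -0.16 0 0 0 70;0 0 -0.16 0 0 0 70"}}

```text
time_s: 18.63
ee_pos: [507.4, 150.8, 199.9]
ee_rot: [-179.9, 0.0, 77.6]
force: [0.4, 0.2, 0.2]
gripper_width: 63.9
gripper_force: 0.0
```

Run:
```python
from h import *
print(env.state()['force'],env.state()['gripper_width'])
grab('scene','s6')
cv2.imwrite('pics/v6.png',cv2.convertScaleAbs(cv2.resize(cv2.imread('pics/s6.png')[130:260,180:440],None,fx=3,fy=3,interpolation=2),alpha=1.4))
```

```text
[0.36687217 0.17604102 0.17486857] 63.86555321658329
```

View pics/v6.png

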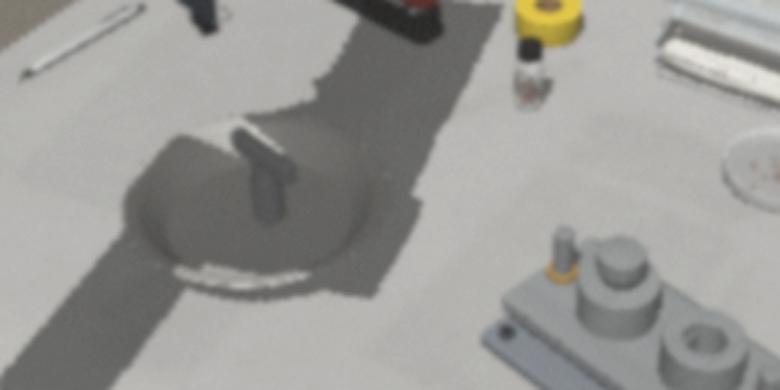

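The pin stands free in the middle of the dish (265,185 in the crop), the press plate is down, and the gripper is clear.

```bash
python3 -c "
from h import *
print(env.job_done())"
```

```text
the job is handed in; nothing more can be done
None
```

I twisted the pin loose with the top plate staying down, and it now stands upright and released in the steel dish; the job was handed in at about 19 s, with no verdict returned.

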